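# Dress the chocolate counter in mirrored order

### The job

Move the four chocolates from the steel tray to the four bays of the white display rack in reverse order, so that customers across the counter read the row as it is now seen from the robot: the one at the robot's left end of the tray goes to the right end of the rack, and so on, one to a bay. Set each down gently, never letting it drop, so that it stands upright on its underside in the middle of its bay.

Things in the scene. Friction and masses are not known exactly. Their poses are not given: they have to be found in the camera images.
- block: Chocolate, square block 36 x 36 mm, 30 mm tall, flat plain top; about 50 g. Origin: centre of its underside, z up, x and y across its faces.
- dome: Chocolate, round, 40 mm across, 34 mm tall: upright sides to 20 mm, then a domed top; about 45 g. Origin: centre of its underside, z up.
- bar: Chocolate, oblong bar 54 mm long (its x) by 24 mm wide (its y), 26 mm tall, three paler stripes on top; about 45 g. Origin: centre of its underside, z up. At the start it lies with its length roughly across the row.
- pyramid: Chocolate, stepped pyramid of three square tiers: 42 mm wide and 18 mm tall, 28 mm and 10 mm, 14 mm and 8 mm (36 mm in all); about 50 g. Grip it by the bottom tier. Origin: centre of its underside, z up, x and y across its faces.
- pad_block: Fixed cream card pad, 60 x 60 x 3 mm, on the steel tray, the one under the block at the start (pads look alike). It marks that chocolate's place in the starting row. Origin: centre of its underside, 8 mm above the work surface; its top, where the chocolate stands, is 11 mm above the work surface.
- pad_dome: Fixed cream card pad, 60 x 60 x 3 mm, on the steel tray, the one under the dome at the start (pads look alike). It marks that chocolate's place in the starting row. Origin: centre of its underside, 8 mm above the work surface; its top, where the chocolate stands, is 11 mm above the work surface.
- pad_bar: Fixed cream card pad, 60 x 60 x 3 mm, on the steel tray, the one under the bar at the start (pads look alike). It marks that chocolate's place in the starting row. Origin: centre of its underside, 8 mm above the work surface; its top, where the chocolate stands, is 11 mm above the work surface.
- pad_pyramid: Fixed cream card pad, 60 x 60 x 3 mm, on the steel tray, the one under the pyramid at the start (pads look alike). It marks that chocolate's place in the starting row. Origin: centre of its underside, 8 mm above the work surface; its top, where the chocolate stands, is 11 mm above the work surface.
- tray: Fixed stainless steel tray, 80 mm deep (x), 350 mm long (y), 8 mm thick, an 18 mm high lip at each short end. The cream card pads lie on it in a row at x = 0, y = 120, 40, -40, -120 mm in its frame, in shuffled order. Origin: centre of its underside, on the work surface; x points roughly away from the robot, y to its left. It may stand nearer the robot than the rack, or farther.
- rack: Fixed white stone rack, 80 mm deep (x), 350 mm long (y), top 20 mm up. Five wooden ribs (5 mm thick, 8 mm high, at y = 160, 80, 0, -80, -160 mm) part four bays, each with a 58 mm grey paper square, centred at x = 0, y = 120, 40, -40, -120 mm; open front and back. Origin: centre of its underside, on the work surface; x points roughly away from the robot, y to its left.

How it is judged:
At the end, for the whole second after the job is handed in: Every chocolate is at rest, upright (0.1 rad), its underside within 4 mm of the rack's top, within 13 mm of the middle of its bay along each rack axis; tray places 1, 2, 3, 4 from the left have gone to bays 4, 3, 2, 1 from the left (((y of pad_block in the frame of tray between 0.1 and 0.14 m and y of block in the frame of rack between -0.133 and -0.107 m) or (y of pad_block in the frame of tray between 0.02 and 0.06 m and y of block in the frame of rack between -0.053 and -0.027 m) or (y of pad_block in the frame of tray between -0.06 and -0.02 m and y of block in the frame of rack between 0.027 and 0.053 m) or (y of pad_block in the frame of tray between -0.14 and -0.1 m and y of block in the frame of rack between 0.107 and 0.133 m)) and x of block in the frame of rack between -0.013 and 0.013 m and z of block in the frame of rack between 0.016 and 0.024 m and angle between each of block, dome, bar, pyramid's own z axis and vertical below 0.1 rad and linear speed of each of block, dome, bar, pyramid below 0.02 m/s and angular speed of each of block, dome, bar, pyramid below 0.2 rad/s and ((y of pad_dome in the frame of tray between 0.1 and 0.14 m and y of dome in the frame of rack between -0.133 and -0.107 m) or (y of pad_dome in the frame of tray between 0.02 and 0.06 m and y of dome in the frame of rack between -0.053 and -0.027 m) or (y of pad_dome in the frame of tray between -0.06 and -0.02 m and y of dome in the frame of rack between 0.027 and 0.053 m) or (y of pad_dome in the frame of tray between -0.14 and -0.1 m and y of dome in the frame of rack between 0.107 and 0.133 m)) and x of dome in the frame of rack between -0.013 and 0.013 m and z of dome in the frame of rack between 0.016 and 0.024 m and ((y of pad_bar in the frame of tray between 0.1 and 0.14 m and y of bar in the frame of rack between -0.133 and -0.107 m) or (y of pad_bar in the frame of tray between 0.02 and 0.06 m and y of bar in the frame of rack between -0.053 and -0.027 m) or (y of pad_bar in the frame of tray between -0.06 and -0.02 m and y of bar in the frame of rack between 0.027 and 0.053 m) or (y of pad_bar in the frame of tray between -0.14 and -0.1 m and y of bar in the frame of rack between 0.107 and 0.133 m)) and x of bar in the frame of rack between -0.013 and 0.013 m and z of bar in the frame of rack between 0.016 and 0.024 m and ((y of pad_pyramid in the frame of tray between 0.1 and 0.14 m and y of pyramid in the frame of rack between -0.133 and -0.107 m) or (y of pad_pyramid in the frame of tray between 0.02 and 0.06 m and y of pyramid in the frame of rack between -0.053 and -0.027 m) or (y of pad_pyramid in the frame of tray between -0.06 and -0.02 m and y of pyramid in the frame of rack between 0.027 and 0.053 m) or (y of pad_pyramid in the frame of tray between -0.14 and -0.1 m and y of pyramid in the frame of rack between 0.107 and 0.133 m)) and x of pyramid in the frame of rack between -0.013 and 0.013 m and z of pyramid in the frame of rack between 0.016 and 0.024 m); the robot touches nothing.
It fails at once if a chocolate is dropped: it falls free at more than 0.65 m/s (a drop of about 20 mm) ((linear speed of block above 0.65 m/s and contact force between each of the arm, the fingers and block below 0.01 N) or (linear speed of dome above 0.65 m/s and contact force between each of the arm, the fingers and dome below 0.01 N) or (linear speed of bar above 0.65 m/s and contact force between each of the arm, the fingers and bar below 0.01 N) or (linear speed of pyramid above 0.65 m/s and contact force between each of the arm, the fingers and pyramid below 0.01 N)).
It also fails if it takes over 80 s, if anything falls off the work surface, if the arm or the gripper's body presses on something with over 40 N, if the wrist force passes 120 N, or if a joint passes its speed limit or range.

### The arm

A 6-joint arm with a two-finger parallel gripper is mounted at the origin on the work surface. World frame = base frame: x ahead of the robot, y to its left, z up, the work surface at z = 0. Lengths are in m, angles in rad, forces in N, time in s.
With the tool pointing down it reaches from about 0.325 to 0.775 m from the base axis. Payload 5.5 kg.
Tool frame: the origin (TCP) lies midway between the tips of the shut fingers; the grasp point (between the pads) lies 19 mm behind it; z points along the fingers, x is the direction in which the jaws open and shut, and the axes are right-handed (so a half turn about z gives the same grasp; the last joint's range is limited). The gripper opens to 85 mm and grips with 20 to 120 N. Pads are 22 mm wide; open, the fingers measure 114 mm over their backs; the gripper's body (76 mm by 85 mm) begins 54 mm behind the grasp point. The pads swing forward as they close: fully open they stand 13 mm farther back than shut.
Start: joints at [1.225, 0.091, 1.231, -0, 1.82, -0.057], TCP at [0.171, 0.575, 0.231] pointing down, gripper open.
Joint ranges: [-2.87, 2.87], [-0.86, 2.18], [0.17, 2.46], [-1.51, 4.65], [0.06, 2.69], [-2.65, 2.65]. Speed limits (rad/s): [2.57, 2.57, 3.01, 3.14, 3.14, 3.14].

### API

Orientations are given as a unit quaternion [x, y, z, w].
In Python, from station import manip gives the robot as it stands. Calls block until the motion is done:
- manip.movep(position, orientation): joint-space move of the TCP to a pose.
- manip.move_straight(position, frame=None, velocity=0.15): straight line of the TCP; frame=None keeps the orientation; velocity is the mean speed in m/s.
- manip.movej(angles): joint-space move.
- manip.move_gripper(opening, effort=None): finger opening in m; effort is the grip in N (None keeps the last); returns when the fingers have stopped.
- manip.sleep(seconds).
- manip.solve_ik(position, orientation): joint angles nearest the present ones, or None.
- manip.state(): the state.
- manip.camera(name): name is "scene" or "top" or "wrist"; returns (picture, depth): 384x512x3 uint8, red, green, blue; 384x512 float32, m along the optical axis (not along the pixel's ray), 0 where there is no reading.
- manip.camera_params(name): a dict with "vfov" (degrees; the focal length in pixels is half the picture's height over the tangent of half this angle, whatever the lens; pixels are square), "cx", "cy" (the principal point, pixels), "distortion" ([k1, k2, p1, p2, k3] as OpenCV has them; the pictures are not rectified), "origin" and "rotation" of the camera in the world; the wrist camera has in their place "mount" (4x4, takes a point from camera to tool coordinates, whose origin is the TCP and whose axes are the tool frame's). Camera axes: x right, y down, z forward; pixel columns grow to the right and rows downward; lengths in m; the calibration is good to about 2 mm. A picture is of the moment at which its call begins: read the wrist's pose just before it. camera_params takes no time and is no camera call.
A pose or a line that the arm cannot do raises manip.IKError and nothing moves.
- manip.finish_job(): hands the job in, once; it reports no verdict.
The state is a dict: "time_s": time; "joints": joint angles; "joint_vel": joint speeds; "joint_torque": joint torques, N m; "tcp_pos": TCP position; "eef_rot": TCP orientation; "contact_force": force on the tool from outside, world axes, zero at the start; "moment": the same for the moment, N m; "opening": finger opening in m.
Only numpy, scipy, OpenCV 4.12 (cv2) and the standard library are available. Lean on these libraries where they do the work, as an engineer would, in place of code of your own. Each camera call takes 0.05 s, during which the arm holds its last target.

## Working session

There is one attempt and no reset: what is moved stays moved. The work goes in short steps, each a Python script; the robot and the scene stay as the last script left them, time stands still between calls to the robot, and variables do not carry over. Pictures are saved under pics/ and viewed, and the job is handed in when it is done.

```bash
ls; mkdir -p pics; python3 - <<'E'
from station import manip
import cv2,numpy as np
s=manip.state(); print({k:np.round(v,3) for k,v in s.items()})
for n in ["scene","top","wrist"]:
    im,d=manip.camera(n); cv2.imwrite(f"pics/{n}0.png",im[:,:,::-1]); np.save(f"{n}0_d.npy",d); np.save(f"{n}0.npy",im)
    p=manip.camera_params(n); print(n,{k:np.round(v,4).tolist() for k,v in p.items()}, (d>0).mean())
E
```

```text
pics
{'time_s': np.float64(0.0), 'joints': array([ 1.225,  0.092,  1.232, -0.   ,  1.82 , -0.057]), 'joint_vel': array([-0.   ,  0.001, -0.001, -0.001, -0.   ,  0.   ]), 'joint_torque': array([ 0.0000e+00, -4.5874e+01, -4.1801e+01, -0.0000e+00,  1.2000e-02,
       -0.0000e+00]), 'tcp_pos': array([0.171, 0.575, 0.23 ]), 'eef_rot': array([ 0.802,  0.598, -0.001,  0.001]), 'contact_force': array([0.226, 0.477, 0.486]), 'moment': array([ 0.034,  0.043, -0.011]), 'opening': np.float64(0.085)}
scene {'vfov': 52.2934, 'cx': 252.8163, 'cy': 185.8122, 'distortion': [-0.0252, 0.0, 0.0, 0.0, 0.0], 'origin': [0.8925, -0.382, 0.5069], 'rotation': [0.8581, 0.3287, -0.1382, -0.3694]} 0.995880126953125
top {'vfov': 56.9431, 'cx': 254.4395, 'cy': 195.6135, 'distortion': [0.0062, 0.0, 0.0, 0.0, 0.0], 'origin': [0.4656, -0.0123, 0.6847], 'rotation': [-0.7018, 0.7076, -0.0564, 0.0593]} 0.996002197265625
wrist {'vfov': 63.6938, 'cx': 255.9354, 'cy': 192.6911, 'distortion': [-0.038, 0.0, 0.0, 0.0, 0.0], 'mount': [[1.0, -0.0014, -0.0003, -0.0005], [0.0014, 0.947, 0.3213, -0.0829], [-0.0002, -0.3213, 0.947, -0.1434], [0.0, 0.0, 0.0, 1.0]]} 0.995849609375
```

View pics/scene0.png

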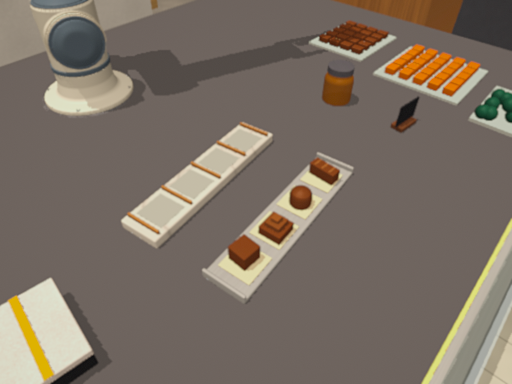

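View pics/top0.png

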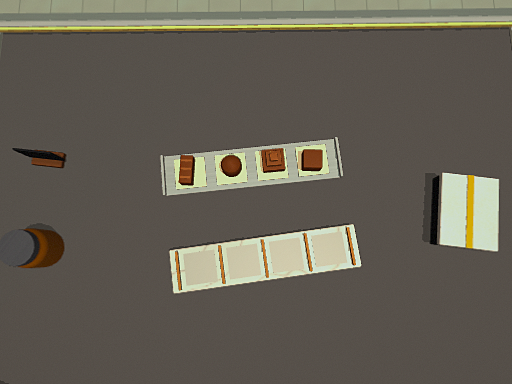

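The top view has world +x up and +y left. The tray is the farther piece, at about rows 140–195. From the left it holds the bar (187,170), dome (231,166), pyramid (272,160) and block (312,160). The rack is nearer, spanning about (170,250) to (360,285), with its papers near (200,268), (243,262), (286,256) and (329,249). So the placings are bar to the rightmost bay, dome to the 2nd from right, pyramid to the 2nd from left and block to the leftmost.

```bash
cat > vis.py <<'E'
import numpy as np, cv2
from scipy.spatial.transform import Rotation as R
def cam(p, state=None):
    f=192/np.tan(np.radians(p["vfov"])/2)
    K=np.array([[f,0,p["cx"]],[0,f,p["cy"]],[0,0,1.]])
    if "mount" in p:
        M=np.array(p["mount"]); T=np.eye(4); T[:3,:3]=R.from_quat(state["eef_rot"]).as_matrix(); T[:3,3]=state["tcp_pos"]
        W=T@M; return K,np.array(p["distortion"]),W[:3,:3],W[:3,3]
    rot=np.array(p["rotation"],float)
    Rm=R.from_quat(rot).as_matrix() if rot.size==4 else rot
    return K,np.array(p["distortion"]),Rm,np.array(p["origin"])
def rays(c,px):
    K,D,Rm,o=c
    u=cv2.undistortPoints(np.asarray(px,float).reshape(-1,1,2),K,D).reshape(-1,2)
    return np.c_[u,np.ones(len(u))]
def onplane(c,px,z):
    d=rays(c,px)@c[2].T; o=c[3]
    t=(z-o[2])/d[:,2]; return o+d*t[:,None]
def fromdepth(c,px,dep):
    return (rays(c,px)*np.asarray(dep)[:,None])@c[2].T+c[3]
E
cat > seg.py <<'E'
from station import manip
from vis import *
p=manip.camera_params("top"); c=cam(p); im=np.load("top0.npy"); d=np.load("top0_d.npy")
v,u=np.mgrid[0:384,0:512]; P=fromdepth(c,np.c_[u.ravel(),v.ravel()],d.ravel()).reshape(384,512,3)
hsv=cv2.cvtColor(im,cv2.COLOR_RGB2HSV)
for q in [(200,268),(200,285),(220,264),(180,268),(187,170),(205,165),(170,170),(231,166),(100,220),(312,158),(272,158)]:
    print(q,hsv[q[1],q[0]],np.round(P[q[1],q[0]],4))
E
python3 seg.py
python3 - <<'E'
import cv2
im=cv2.imread('pics/top0.png')[125:305,150:375]
cv2.imwrite('pics/topz.png',cv2.resize(im,None,fx=3.3,fy=3.3,interpolation=cv2.INTER_CUBIC))
E
```

```text
(200, 268) [ 25  43 200] [0.4413 0.0914 0.0192]
(200, 285) [ 43  37 222] [0.4108 0.0909 0.0192]
(220, 264) [ 15 130 161] [0.4485 0.0535 0.0298]
(180, 268) [ 44  37 243] [0.4417 0.1275 0.023 ]
(187, 170) [ 12 204 120] [0.6225 0.1161 0.0375]
(205, 165) [ 30  17 118] [0.6391 0.0866 0.009 ]
(170, 170) [ 32  26 168] [0.6298 0.1552 0.0085]
(231, 166) [ 10 204 119] [0.6277 0.033  0.0444]
(100, 220) [18 35 87] [ 5.335e-01  2.901e-01 -3.000e-04]
(312, 158) [ 11 202 124] [ 0.6431 -0.1188  0.0393]
(272, 158) [ 12 198 160] [ 0.6412 -0.0432  0.0484]
```

View pics/topz.png

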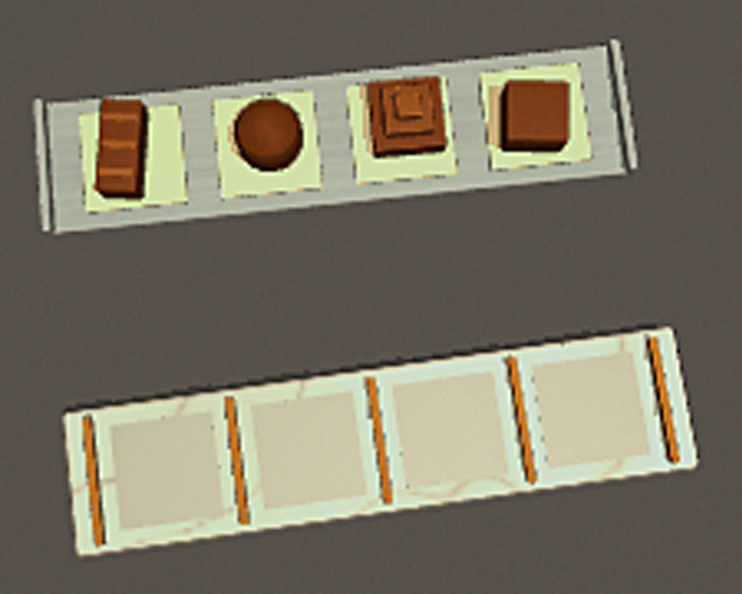

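The zoom shows the same order and all four chocolates upright. Depth heights match the given sizes to 1–2 mm. Next I measure the rack from its papers and the chocolates from their top faces.

```bash
cat > seg2.py <<'E'
from vis import *
def rect(xy):
    xy=np.asarray(xy,float)
    (cx,cy),(w,h),a=cv2.minAreaRect((xy*1000).astype(np.float32))
    return np.array([cx,cy])/1000,(round(w,1),round(h,1)),a
def maskrect(c,mask,z):
    cs,_=cv2.findContours(mask.astype(np.uint8),cv2.RETR_EXTERNAL,cv2.CHAIN_APPROX_NONE)
    k=max(cs,key=cv2.contourArea).reshape(-1,2)
    return rect(onplane(c,k,z)[:,:2])
def analyse(c,im,d,verbose=True):
    H,W=d.shape; v,u=np.mgrid[0:H,0:W]
    P=fromdepth(c,np.c_[u.ravel(),v.ravel()],d.ravel()).reshape(H,W,3)
    hsv=cv2.cvtColor(im,cv2.COLOR_RGB2HSV).astype(int)
    X,Y,Z=P[...,0],P[...,1],P[...,2]
    roi=(d>0)&(X>.35)&(X<.75)&(abs(Y)<.25)
    out={}
    # papers on rack
    pap=roi&(X<.55)&(hsv[...,1]>38)&(hsv[...,1]<75)&(hsv[...,0]<33)&(hsv[...,2]<225)&(abs(Z-.02)<.006)
    pap=cv2.morphologyEx(pap.astype(np.uint8),cv2.MORPH_OPEN,np.ones((3,3)))
    n,lab,st,_=cv2.connectedComponentsWithStats(pap)
    out['papers']=[maskrect(c,lab==i,.020) for i in range(1,n) if st[i,4]>200]
    ch=roi&(hsv[...,1]>150)&(hsv[...,0]<20)&(Z>.0125)
    ch&=~((Z<.034)&(X<.5)&(hsv[...,2]>145))
    ch=cv2.morphologyEx(ch.astype(np.uint8),cv2.MORPH_OPEN,np.ones((3,3)))
    n,lab,st,cen=cv2.connectedComponentsWithStats(ch)
    out['choc']=[]
    for i in range(1,n):
        if st[i,4]<150: continue
        m=lab==i; zt=np.percentile(Z[m],97)
        top=m&(Z>zt-.005)
        out['choc'].append(dict(px=cen[i],ztop=zt,top=maskrect(c,top,zt),n=int(m.sum()),
           topmean=P[top].mean(0), mask=m,P=P[m]))
    return out,P,hsv
E
python3 - <<'E'
from station import manip
from seg2 import *
c=cam(manip.camera_params("top")); im=np.load("top0.npy"); d=np.load("top0_d.npy")
o,P,hsv=analyse(c,im,d)
for r in o['papers']: print(np.round(r[0],4),r[1],round(r[2],2))
for k in o['choc']: print(np.round(k['px'],1),round(k['ztop'],4),np.round(k['top'][0],4),k['top'][1],round(k['top'][2],1),np.round(k['topmean'],4),k['n'])
E
```

```text
[ 0.48  -0.146] (67.6, 56.8) 7.54
[ 0.4628 -0.0675] (59.5, 56.9) 7.37
[0.448  0.0939] (68.7, 62.6) 4.61
[0.4537 0.0128] (57.5, 58.5) 7.5
[272.7 159.9] 0.0476 [ 0.6443 -0.0461] (13.1, 13.4) 89.5 [ 0.6442 -0.046   0.0469] 480
[311.5 160. ] 0.043 [ 0.6411 -0.1182] (34.4, 32.7) 89.4 [ 0.6416 -0.1185  0.041 ] 412
[186.1 169.9] 0.0394 [0.6243 0.1183] (24.3, 53.0) 86.3 [0.6245 0.1188 0.0374] 400
[230.7 165.7] 0.0455 [0.6329 0.0347] (27.8, 28.2) 51.9 [0.6331 0.0343 0.043 ] 340
```

```bash
cat > rob.py <<'E'
from station import manip
from seg2 import *
def down(ang):
    "tool z down, tool x at world angle ang"
    x=np.array([np.cos(ang),np.sin(ang),0]); z=np.array([0,0,-1.]); y=np.cross(z,x)
    return R.from_matrix(np.c_[x,y,z]).as_quat()
def look(name):
    s=manip.state(); im,d=manip.camera("wrist"); np.save(name+".npy",im); np.save(name+"_d.npy",d)
    cv2.imwrite(f"pics/{name}.png",im[:,:,::-1]); return cam(manip.camera_params("wrist"),s),im,d,s
E
python3 - <<'E'
from rob import *
import pickle
for n,p in [("wtray",(.63,0,.17)),("wrack",(.455,-.02,.17))]:
    manip.movep(list(p),list(down(np.pi/2)) )
    c,im,d,s=look(n); pickle.dump(c,open(n+".pkl","wb"))
    print(s["time_s"],np.round(s["tcp_pos"],4),np.round(s["joints"],2))
E
```

```text
2.7583 [0.63   0.0009 0.1701] [-0.05  0.17  1.26  0.    1.72 -1.62]
3.5417 [ 0.4557 -0.0198  0.1706] [-0.12 -0.31  1.71  0.    1.74 -1.69]
```

View pics/wtray.png

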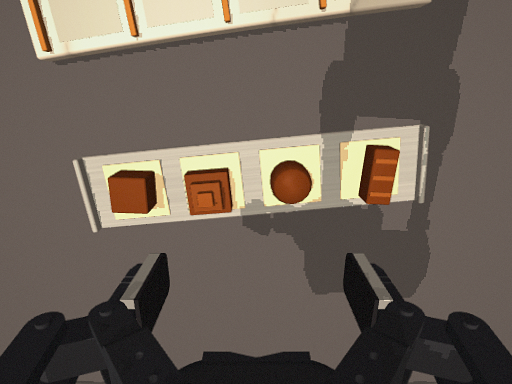

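View pics/wrack.png

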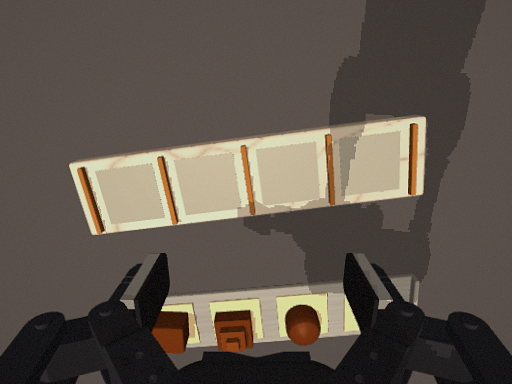

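```bash
python3 - <<'E'
from seg2 import *
import pickle
for n in ["wtray","wrack"]:
    c=pickle.load(open(n+".pkl","rb")); im=np.load(n+".npy"); d=np.load(n+"_d.npy")
    o,P,hsv=analyse(c,im,d); print(n)
    for r in o['papers']: print(np.round(r[0],4),r[1],round(r[2],2))
    for k in o['choc']: print(np.round(k['px'],1),round(k['ztop'],4),np.round(k['top'][0],4),k['top'][1],round(k['top'][2],1),np.round(k['topmean'],4),k['n'])
    if n=="wrack":
        for q in [(130,180),(200,180),(256,170),(330,160)]: print(q,hsv[q[1],q[0]],np.round(P[q[1],q[0]],4))
E
```

```text
wtray
[ 0.4886 -0.1676] (18.0, 29.9) 88.28
[0.4784 0.1007] (10.4, 95.0) 6.99
[41.7 29.6] 0.0299 [ 0.4948 -0.1815] (39.0, 7.2) 5.0 [ 0.4987 -0.1824  0.0274] 299
[378.1 173.8] 0.0391 [0.6247 0.1164] (24.2, 53.1) 86.7 [0.6244 0.1172 0.0376] 1845
[290.3 181.9] 0.0453 [0.6322 0.0323] (30.4, 29.3) 50.4 [0.6328 0.033  0.0431] 1354
[208.3 191.3] 0.0481 [ 0.6431 -0.0461] (15.2, 13.7) 5.1 [ 0.6435 -0.0463  0.0473] 1871
[132.1 191.5] 0.0427 [ 0.6408 -0.1182] (36.4, 36.3) 88.1 [ 0.641  -0.119   0.0414] 1823
wrack
[0.452  0.0136] (80.1, 263.7) 7.48
[ 0.4683 -0.1533] (83.7, 75.2) 19.6
[410.1 166.7] 0.0288 [0.4446 0.1275] (49.8, 2.9) 6.5 [0.4447 0.1288 0.0264] 157
[ 92.7 202.2] 0.0292 [ 0.4772 -0.183 ] (65.9, 7.0) 3.5 [ 0.4812 -0.1845  0.0269] 274
[302.5 324.6] 0.0451 [0.6288 0.0323] (31.1, 28.1) 89.6 [0.6311 0.0328 0.043 ] 1103
[233.4 330.6] 0.048 [ 0.6411 -0.0464] (17.2, 14.4) 0.2 [ 0.64   -0.0463  0.0496] 1387
[171.5 331.2] 0.0428 [ 0.6385 -0.1184] (37.5, 35.7) 0.6 [ 0.6319 -0.1148  0.0481] 1230
(130, 180) [ 19  57 194] [ 0.459  -0.1455  0.0208]
(200, 180) [ 19  54 200] [ 0.4591 -0.0756  0.0211]
(256, 170) [ 33  40 223] [ 0.4491 -0.0203  0.0206]
(330, 160) [ 14 193 144] [0.4374 0.0496 0.0286]
```

Both wrist views agree with the top view to about 1–2 mm. In the tray view (right is world +y) the block is at (132,191), pyramid (208,191), dome (290,182) and bar (378,174). The rack view shows all four bays empty. Paper colour separates poorly from the stone, so I take the rack from its outline and ribs, and the pyramid's yaw from its bottom tier.

```bash
python3 - <<'E'
from seg2 import *
import pickle
from station import manip
def ld(n): return (cam(manip.camera_params("top")) if n=="top0" else pickle.load(open(n+".pkl","rb"))),np.load(n+".npy"),np.load(n+"_d.npy")
def big(m): 
    n,l,s,_=cv2.connectedComponentsWithStats(m.astype(np.uint8)); return l==1+np.argmax(s[1:,4])
for n in ["wrack","top0"]:
    c,im,d=ld(n); o,P,hsv=analyse(c,im,d); X,Y,Z=np.moveaxis(P,2,0)
    m=big((abs(Z-.022)<.010)&(X<.56)&(X>.36)&(abs(Y)<.25))
    r=maskrect(c,m,.020); print(n,"rack outline",np.round(r[0],4),r[1],round(r[2],2))
    rib=(abs(Z-.025)<.009)&(X<.56)&(X>.36)&(abs(Y)<.22)&(hsv[...,1]>100)&(hsv[...,0]<22)
    k,l,s,_=cv2.connectedComponentsWithStats(rib.astype(np.uint8)); C=[]
    for i in range(1,k):
        if s[i,4]>40:
            rr=maskrect(c,l==i,.028); C.append(rr[0]); print("  rib",np.round(rr[0],4),rr[1])
    C=np.array(C); C=C[np.argsort(-C[:,1])]
    e=C[0]-C[-1]; print("  rib mean",np.round(C.mean(0),4),"span",np.linalg.norm(e),"yaw",np.degrees(np.arctan2(-e[0],e[1])))
for n in ["wtray","top0"]:
    c,im,d=ld(n); o,P,hsv=analyse(c,im,d)
    for k in o['choc']:
        if abs(k['topmean'][1]+.046)<.012:
            Pm=k['P']; q=Pm[abs(Pm[:,2]-.029)<.004]; r=rect(q[:,:2]); print(n,"pyr tier1",np.round(r[0],4),r[1],r[2])
            q=Pm[abs(Pm[:,2]-.039)<.004]; r=rect(q[:,:2]); print(n,"pyr tier2",np.round(r[0],4),r[1],r[2])
        if abs(k['topmean'][1]-.033)<.012:
            r=rect(k['P'][:,:2]);print(n,"dome all",np.round(r[0],4),r[1])
    X,Y,Z=np.moveaxis(P,2,0)
    m=big((Z>.004)&(X>.57)&(X<.72)&(abs(Y)<.22)); r=maskrect(c,m,.008); print(n,"tray",np.round(r[0],4),r[1],r[2])
E
```

```text
wrack rack outline [ 0.4574 -0.0285] (80.9, 348.5) 7.52
  rib [0.4377 0.1288] (70.7, 7.9)
  rib [0.4481 0.0505] (70.6, 5.7)
  rib [ 0.4581 -0.0281] (69.9, 5.1)
  rib [ 0.4686 -0.1067] (70.4, 6.6)
  rib [ 0.4789 -0.1851] (70.3, 8.6)
  rib mean [ 0.4583 -0.0281] span 0.31657747306218276 yaw 7.482374658376214
top0 rack outline [ 0.459  -0.0277] (79.6, 348.2) 7.57
  rib [ 0.4801 -0.1853] (68.2, 5.8)
  rib [ 0.4699 -0.1064] (68.0, 4.9)
  rib [ 0.4589 -0.0275] (69.4, 4.9)
  rib [0.4487 0.0516] (68.7, 5.2)
  rib [0.4379 0.1306] (69.8, 5.2)
  rib mean [ 0.4591 -0.0274] span 0.318709442532545 yaw 7.620165338474051
wtray dome all [0.6323 0.0332] (36.6, 37.5)
wtray pyr tier1 [ 0.644  -0.0465] (42.0, 41.0) 4.727436065673828
wtray pyr tier2 [ 0.6441 -0.0465] (28.0, 27.2) 4.474043369293213
wtray tray [ 0.827 -0.   ] (714.2, 209.4) 89.96179962158203
top0 pyr tier1 [ 0.6442 -0.0456] (41.8, 41.3) 5.294537544250488
top0 pyr tier2 [ 0.6446 -0.0461] (27.9, 28.0) 3.33339786529541
top0 dome all [0.6316 0.0348] (36.3, 34.1)
top0 tray [ 0.6364 -0.0035] (82.8, 354.2) 5.557913303375244
```

The rack fits well: centre (0.458, −0.028), yaw 7.5°, outline 81 x 348 mm and rib span 317 mm against a nominal 320. First piece is the bar, jaws along its length so the fingers clear the ribs.

```bash
cat >> rob.py <<'E'
RC=np.array([.4583,-.028]); RY=np.radians(7.5)
PCS={"bar":((.6245,.1172),-3.5,-.120),"dome":((.6325,.0335),5.5,-.040),
     "pyramid":((.6440,-.0463),4.8,.040),"block":((.6410,-.1187),-1.3,.120)}
def bay(y): return RC+y*np.array([-np.sin(RY),np.cos(RY)])
def st(t):
    s=manip.state(); print(t,round(float(s["time_s"]),2),np.round(s["tcp_pos"],4),"open",round(float(s["opening"]),4),"F",np.round(s["contact_force"],1)); return s
def pick(n,z=.011):
    xy,a,_=PCS[n]; q=list(down(np.radians(a)))
    manip.move_gripper(.085); manip.movep([*xy,.11],q)
    manip.move_straight([*xy,z],velocity=.10); manip.sleep(.2); s=st("down")
    manip.move_gripper(.0,effort=35); s=st("grip"); return s
def lift():
    p=manip.state()["tcp_pos"]; manip.move_straight([p[0],p[1],.12],velocity=.12); return st("lift")
def place(n,zp,xy=None):
    xy=bay(PCS[n][2]) if xy is None else xy; q=list(down(RY))
    manip.movep([*xy,.12],q); manip.sleep(.2); st("above")
    manip.move_straight([*xy,.035],velocity=.12)
    manip.move_straight([*xy,zp+.0095],velocity=.02); manip.sleep(.3); st("set")
    manip.move_gripper(.085); st("open")
    manip.move_straight([*xy,.12],velocity=.12)
E
python3 - <<'E'
from rob import *
s=pick("bar"); lift(); manip.sleep(.2); look("bar_up"); print(bay(-.12))
E
```

```text
down 6.8 [0.6249 0.1172 0.0119] open 0.0849 F [-0.1 -0.4 -0. ]
grip 7.19 [0.6247 0.1172 0.0113] open 0.0531 F [0.2 0.5 2. ]
lift 8.25 [0.6241 0.1172 0.1186] open 0.0537 F [ 0.3  0.3 -0.9]
[ 0.47396314 -0.14697338]
```

View pics/bar_up.png

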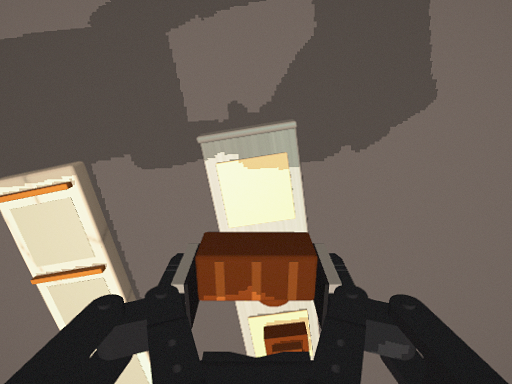

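The bar is held level between the fingers, spanning (197,235)–(315,300), and the opening of 53.7 mm matches its 54 mm length. Placing it.

```bash
python3 - <<'E'
from rob import *
place("bar",.0113); manip.sleep(.1)
s=st("end"); look("bar_set"); im,d=manip.camera("top"); np.save("t1.npy",im);np.save("t1_d.npy",d)
c=cam(manip.camera_params("top")); o,P,h=analyse(c,im,d)
for k in o['choc']: print(np.round(k['px'],1),round(k['ztop'],4),k['top'][1],round(k['top'][2],1),np.round(k['topmean'],4),k['n'])
E
```

```text
above 9.87 [ 0.4745 -0.1462  0.12  ] open 0.0533 F [-0.4 -0.6 -1.3]
set 11.88 [ 0.474  -0.147   0.0208] open 0.0534 F [ 0.1 -0.1 -0.7]
open 12.31 [ 0.474  -0.147   0.0209] open 0.0853 F [ 0.1 -0.2  0.8]
end 13.38 [ 0.4734 -0.1468  0.1187] open 0.0849 F [ 0.4  0.  -0.9]
[272.8 159.9] 0.0476 (13.1, 13.4) 89.5 [ 0.6443 -0.046   0.0468] 483
[311.4 160. ] 0.0431 (34.3, 32.7) 89.4 [ 0.6415 -0.1185  0.0412] 408
[230.8 165.6] 0.0455 (28.1, 26.7) 52.0 [0.6335 0.0341 0.0431] 346
[329.2 249.3] 0.0485 (52.3, 23.9) 7.3 [ 0.4733 -0.1438  0.0474] 449
```

View pics/bar_set.png

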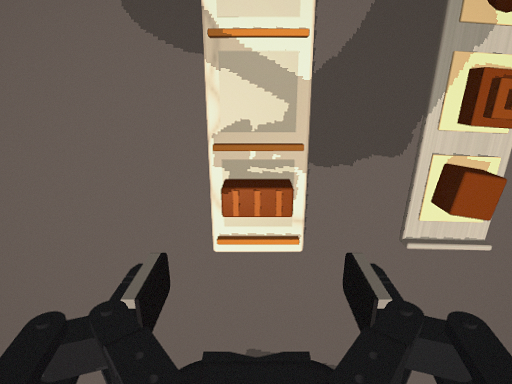

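The bar stands square in the end bay at (257,198). The top camera puts it at (0.473, −0.144) against a target of (0.474, −0.147), with its top at the right height. Next is the dome.

```bash
python3 - <<'E'
from rob import *
s=pick("dome",.0105); lift(); manip.sleep(.15); look("dome_up")
assert .030<manip.state()["opening"]<.045
E
```

```text
down 15.99 [0.633  0.0335 0.0114] open 0.085 F [-0.8  0.2 -0.1]
grip 16.48 [0.6327 0.0335 0.0108] open 0.039 F [-0.4 -0.2  1.5]
lift 17.55 [0.6322 0.0335 0.1186] open 0.0389 F [ 0.2  0.4 -1.3]
```

View pics/dome_up.png

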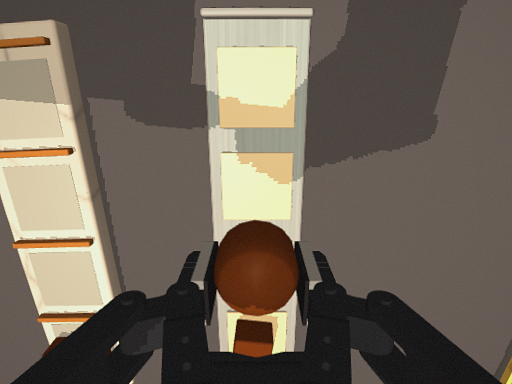

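The dome is held upright and centred at (256,268), opening 38.9 mm. I place it, then pick the pyramid.

```bash
python3 - <<'E'
from rob import *
place("dome",.0108); manip.sleep(.1); look("dome_set")
s=pick("pyramid",.0100); lift(); manip.sleep(.15); look("pyr_up")
E
```

```text
above 18.76 [ 0.4644 -0.0671  0.12  ] open 0.0388 F [-0.2  0.8 -0.1]
set 20.8 [ 0.4636 -0.0677  0.0204] open 0.0391 F [ 1.2 -0.5 -0.2]
open 21.32 [ 0.4635 -0.0677  0.0203] open 0.0852 F [-0.3  0.1 -0.1]
down 24.78 [ 0.6444 -0.0464  0.0109] open 0.0852 F [ 0.  -0.5  0.3]
grip 25.26 [ 0.6441 -0.0463  0.0102] open 0.0412 F [0.4 0.3 0.7]
lift 26.32 [ 0.6436 -0.0463  0.1186] open 0.0415 F [ 0.   0.6 -0.2]
```

View pics/dome_set.png

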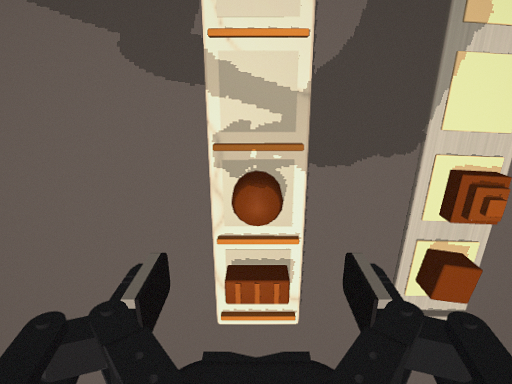

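View pics/pyr_up.png

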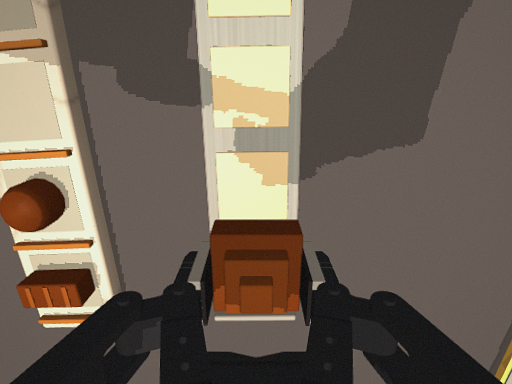

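The dome is centred in its bay at (257,198). The pyramid is held at 41.5 mm opening, (256,268). I check its tilt from the depth before placing it.

```bash
python3 - <<'E'
from rob import *
s=manip.state(); c=cam(manip.camera_params("wrist"),s); im=np.load("pyr_up.npy"); d=np.load("pyr_up_d.npy")
v,u=np.mgrid[215:322,208:305]; P=fromdepth(c,np.c_[u.ravel(),v.ravel()],d[215:322,208:305].ravel())
h,e=np.histogram(P[:,2],bins=np.arange(.10,.17,.002)); print([(round(a,3),int(b)) for a,b in zip(e,h) if b>30])
for lo in np.arange(.11,.165,.002):
    q=P[(P[:,2]>lo)&(P[:,2]<lo+.004)]
    if len(q)>700:
        A=np.c_[q[:,:2],np.ones(len(q))]; k=np.linalg.lstsq(A,q[:,2],rcond=None)[0]; print(round(lo,3),len(q),np.round(k[:2],3))
E
```

```text
[(np.float64(0.12), 84), (np.float64(0.122), 138), (np.float64(0.124), 144), (np.float64(0.126), 155), (np.float64(0.128), 170), (np.float64(0.13), 174), (np.float64(0.132), 176), (np.float64(0.134), 205), (np.float64(0.136), 880), (np.float64(0.138), 2301), (np.float64(0.14), 213), (np.float64(0.142), 217), (np.float64(0.144), 244), (np.float64(0.146), 718), (np.float64(0.148), 1701), (np.float64(0.15), 153), (np.float64(0.152), 127), (np.float64(0.154), 332), (np.float64(0.156), 681)]
0.134 1085 [ 0.003 -0.037]
0.136 3181 [ 0.    -0.007]
0.138 2514 [0.    0.005]
0.144 962 [ 0.001 -0.038]
0.146 2419 [ 0.002 -0.014]
0.148 1854 [-0.001 -0.002]
0.154 1013 [ 0.004 -0.023]
```

It hangs level, slopes under 0.015, with its underside about where expected. I place it and pick the block.

```bash
python3 - <<'E'
from rob import *
place("pyramid",.0102); manip.sleep(.1); look("pyr_set")
s=pick("block",.0105); lift(); manip.sleep(.15); look("blk_up")
E
```

```text
above 27.54 [0.454  0.0113 0.12  ] open 0.0412 F [-0.4 -0.9  0.1]
set 29.62 [0.4531 0.0117 0.0198] open 0.0413 F [ 0.6 -0.1 -0.1]
open 30.12 [0.4531 0.0117 0.0197] open 0.0847 F [0.1 0.8 0. ]
down 33.73 [ 0.6415 -0.1188  0.0114] open 0.0849 F [ 0.2 -0.  -0.1]
grip 34.24 [ 0.6411 -0.1187  0.0106] open 0.0358 F [-0.3 -0.1  2.3]
lift 35.31 [ 0.6406 -0.1186  0.1186] open 0.0355 F [ 0.5 -0.2 -0.4]
```

View pics/pyr_set.png

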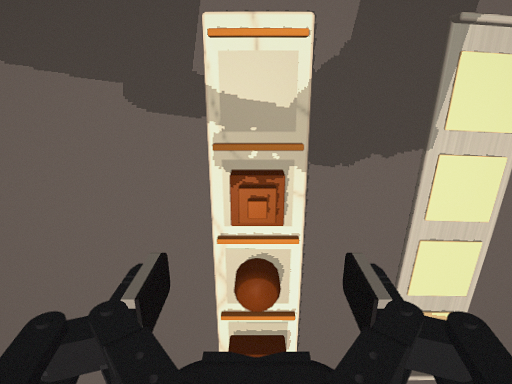

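View pics/blk_up.png

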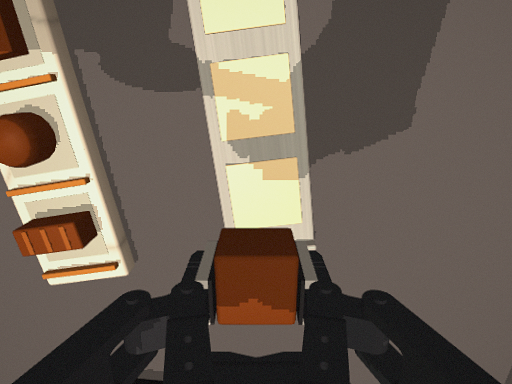

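The pyramid stands centred in its bay at (257,198). The block is held square at 35.5 mm opening, (256,276). I place it, back away and check everything.

```bash
python3 - <<'E'
from rob import *
place("block",.0106)
manip.movep([.455,-.02,.19],list(down(np.pi/2))); manip.sleep(.3)
c,im,d,s=look("fin_w"); st("end")
ti,td=manip.camera("top"); np.save("fin_t.npy",ti); np.save("fin_t_d.npy",td); cv2.imwrite("pics/fin_t.png",ti[:,:,::-1])
Rm=np.array([[np.cos(RY),-np.sin(RY)],[np.sin(RY),np.cos(RY)]])
for n,cc,i,dd in [("wrist",c,im,d),("top",cam(manip.camera_params("top")),ti,td)]:
    o,P,h=analyse(cc,i,dd); print(n)
    for k in o['choc']:
        if k['ztop']<.035: continue
        print(np.round(k['px'],0),"ztop",round(k['ztop'],4),k['top'][1],round(k['top'][2],1),"rack frame mm",np.round((k['top'][0]-RC)@Rm*1000,1),np.round((k['topmean'][:2]-RC)@Rm*1000,1))
E
```

```text
above 36.82 [0.4433 0.0903 0.12  ] open 0.0353 F [ 0.2  0.5 -2.3]
set 38.87 [0.4427 0.091  0.0202] open 0.0355 F [ 0.8 -0.2 -0.9]
open 39.41 [0.4426 0.091  0.0201] open 0.0849 F [-0.8 -0.1  0.6]
end 42.23 [ 0.455  -0.0199  0.1899] open 0.085 F [-0.6  0.  -0.2]
wrist
[368. 164.] ztop 0.0519 (36.2, 35.4) 7.7 rack frame mm [ -1.7 116.3] [ -1.3 117.1]
[288. 172.] ztop 0.0571 (14.9, 13.9) 9.2 rack frame mm [-1.3 39.1] [-1.2 39.2]
[209. 183.] ztop 0.0543 (29.2, 28.5) 16.6 rack frame mm [ -2.2 -38.6] [ -1.6 -39.1]
[134. 193.] ztop 0.0484 (53.7, 24.2) 7.5 rack frame mm [  -2. -116.] [  -2.  -116.8]
top
```

View pics/fin_w.png

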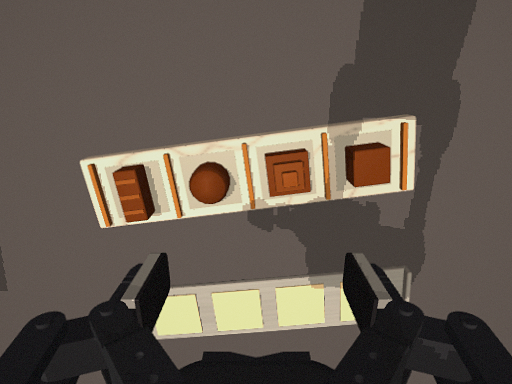

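The wrist view reads bar (134,193), dome (209,183), pyramid (289,172) and block (368,164), from the right end of the rack to the left. All stand upright within about 4 mm of their bay centres. The arm blocked the top camera, so I move it aside for one independent check and then hand in.

```bash
python3 - <<'E'
from rob import *
manip.movej([1.225,.091,1.231,0,1.82,-.057]); manip.sleep(.2)
ti,td=manip.camera("top"); cv2.imwrite("pics/fin_t2.png",ti[:,:,::-1])
Rm=np.array([[np.cos(RY),-np.sin(RY)],[np.sin(RY),np.cos(RY)]])
o,P,h=analyse(cam(manip.camera_params("top")),ti,td); ok=0
for k in o['choc']:
    if k['ztop']<.035: continue
    r=(k['top'][0]-RC)@Rm*1000
    print(np.round(k['px'],0),"ztop",round(k['ztop'],4),k['top'][1],"rack mm",np.round(r,1))
    ok+=abs(r[0])<8 and min(abs(r[1]-b) for b in(-120,-40,40,120))<8
st("end")
if ok==4: manip.finish_job(); print("handed in")
E
```

```text
[329. 249.] ztop 0.0485 (52.3, 23.5) rack mm [   0.  -116.4]
[286. 255.] ztop 0.0543 (29.2, 29.9) rack mm [  0.7 -39.2]
[243. 262.] ztop 0.057 (12.2, 13.7) rack mm [-0.7 40.1]
[199. 268.] ztop 0.0525 (34.6, 35.4) rack mm [ -0.2 117.9]
end 44.88 [0.1716 0.5747 0.2312] open 0.0847 F [-0.3  0.3  0.3]
the job is handed in; nothing more can be done
handed in
```

All four chocolates are on the rack in reverse order, and I handed the job in at about 45 s of the 80 s allowed. From the robot's left, the tray's bar, dome, pyramid, block now stand on the rack as block, pyramid, dome, bar. Each was gripped front to back and lowered at 20 mm/s to within about 0.5 mm of the rack before release.

**Last checks:** the wrist and top cameras both showed every chocolate upright. All were within about 4 mm of their bay centres (limit 13 mm), with their tops about 2 mm above nominal, within the calibration. The arm was back at its start pose, clear of everything.

**What failed or disagreed:**
- Locating the rack by paper colour was unreliable, so I used its outline and ribs instead.
- One wrist-camera outline of the tray was useless, because other surfaces merged into it. I used the top camera's outline.
- My first final top-camera check saw nothing because the arm blocked the view. I moved the arm aside and repeated it successfully.
- The two cameras differed by up to about 2 mm throughout.

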